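# Take the drying cartridge out of the dry box and put it on the scale

## Robot

A 7-joint arm with a two-finger parallel gripper is mounted at the origin on a cart in front of the work surface, level with it; the furniture and walls round the work are solid. World frame = base frame: x ahead of the robot, y to its left, z up, the work surface at z = 0. Lengths are in m, angles in rad, forces in N, time in s.
With the tool pointing down it reaches from about 0.4 to 0.85 m from the base axis. Payload 6.9 kg.
Tool frame: the origin (TCP) lies midway between the tips of the shut fingers; the grasp point (between the pads) lies behind it (ctrl.pinch_z is the z of the grasp point in the tool frame, in m); z points along the fingers, y is the line along which they close (so a half turn about z gives the same grasp; the last joint's range is limited). The gripper opens to 85 mm and grips with 20 to 120 N. Pads are 22 mm wide; open, the fingers measure 114 mm over their backs; the gripper's body (76 mm by 85 mm) begins 54 mm behind the grasp point. The pads swing forward as they close: fully open they stand 13 mm farther back than shut.
Start: joints at [1.369, 0.507, -0.238, 1.5, 0.126, 1.149, -0.155], TCP at [0.189, -0.596, 0.231] pointing down, gripper open.
Joint ranges: [-3.08, 3.08], [-0.24, 2.05], [-1.43, 1.35], [0, 2.5], [-1.52, 4.66], [0.17, 1.96], [-2.89, 2.89]. Speed limits (rad/s): [2.39, 2.39, 3.14, 3.14, 3.14, 3.14, 3.14].

## Interface

Orientations are given as a unit quaternion [w, x, y, z].
In Python, from station import ctrl, get_state, vision, ticket, models gives the robot as it stands. Calls block until the motion is done:
- ctrl.movep(position, orientation): joint-space move of the TCP to a pose.
- ctrl.movel(position, frame=None, max_speed=0.15): straight line of the TCP; frame=None keeps the orientation; max_speed is the mean speed in m/s.
- ctrl.set_joints(angles): joint-space move.
- ctrl.ungrasp() and ctrl.close_gripper(force=None): open the fingers fully, or close them until they stop; force is the grip in N (None keeps the last).
- ctrl.pause(seconds).
- ctrl.ik(position, orientation): joint angles nearest the present ones, or None.
- get_state(): the state.
- vision.grab_frame(name): name is "side" or "top"; returns (picture, depth): 400x640x3 uint8, blue, green, red; 400x640 float32, m along the optical axis (not along the pixel's ray), 0 where there is no reading.
- vision.camera_info(name): a dict with "mtx" (3x3 intrinsics, pixels), "dist_coeffs" ([k1, k2, p1, p2, k3] as OpenCV has them; the pictures are not rectified), "R" (3x3) and "t" (3): a world point X has camera coordinates R X + t. Camera axes: x right, y down, z forward; pixel columns grow to the right and rows downward; lengths in m; the calibration is good to about 2 mm. A picture is of the moment at which its call begins. camera_info takes no time and is no camera call.
A pose or a line that the arm cannot do raises ctrl.Unreachable and nothing moves.
- ticket.close_job(): hands the job in; it is judged then, once.
Trained networks look in the newest picture that a camera, given by its name, has taken for a name from the list of things; names that differ only in an ending like _2 or _b are one class to them, and where a whole thing is asked for, a point or a joint stands for the part that bears it (a point fixed in the world has none). Each returns a list of dicts, best first, with "p" (0 to 1); they miss things now and then, are a little off and sometimes report something else, mostly with a low value. They report only what shows in the picture. A call takes as long as a camera call. They do not tell look-alikes from the thing itself.
- models.recognise(camera, target): "point" ([column, row] in pixels, amid what is visible of it).
- models.masks_of(camera, target): "mask" (400x640 bool, what is visible of it) and "point" ([column, row] in pixels, amid what is visible of it).
The state is a dict: "time": time; "qpos": joint angles; "qd": joint speeds; "tau": joint torques, N m; "tcp_pos": TCP position; "eef_rot": TCP orientation; "contact_force": force on the tool from outside, world axes, zero at the start; "wrist_torque": the same for the moment, N m; "width": finger opening in m; "gripper_force": force on a finger pad.
Only numpy, scipy, OpenCV 4.12 (cv2) and the standard library are available. Lean on these libraries where they do the work, as an engineer would, in place of code of your own. Each camera call takes 0.05 s, during which the arm holds its last target. There are 200 camera calls.

## Task

The drying cartridge in the sugar dry box has to be weighed: turn it anticlockwise until it reaches its release stop, lift it straight out of the port, and set it down upright in the middle of the pocket scale's pan, without dropping it. Then slide the shutter all the way across the open port so that the box stays dry. Leave the ring cutter and the two colour bottles where they are.

Things in the scene. Friction and masses are not known exactly. Their poses are not given: they have to be found in the camera images.
- dry_box: fixed white plastic dry box, 170 mm (x) by 270 mm (y), top face 74 mm high; origin under its centre, its front (round gauge, two clasps) faces its -x. Its +y half has a round bayonet port with a dark steel collar (top 77 mm high, outer radius 52 mm); on its -y half a shutter is parked between two low aluminium rails (87 mm high)
- port (a point): centre of the port's floor, 50 mm above the worktop, 65 mm from the box's centre along its +y; the cartridge stands on it at the start. It is freed by turning it anticlockwise seen from above: over a sprung detent met at yaw 0.2 rad relative to the box (about 0.15 N m to pass), to a hard stop at about 1.05 rad
- green_mark (a point): one of two green dots on the collar, 47 mm from the port's axis, one on either side; a notch in the collar's bore lies inward of each, 1.05 rad anticlockwise of the box's x axis. Two red dots, along the box's x axis, mark the locked direction. The cartridge lifts out when its lugs point at the green dots (yaw 0.95 rad relative to the box, up to the stop)
- cartridge: loose orange drying cartridge, 150 to 290 g: upright cylinder, diameter 60 mm, 45 mm high, with a dark grip bar on top; 72 mm high in all. Origin at the centre of its underside, z up. At the start it stands locked in the port, yaw 0 to 0.15 rad relative to the dry box, underside 50 mm and bar top 122 mm above the worktop. Locked it lifts only 3 mm; freed it is clear of the box after 30 mm
- grip_bar (a point): centre of the top of the cartridge's grip bar: 56 mm long along the cartridge's x axis, 14 mm thick along its y axis, 28 mm high above the flat top of the cylinder; a white line runs along it
- lug (a point): outer end of the lug on the cartridge's +x side, 40 mm from its axis and 7 mm above its underside; a second lug is on the -x side. Each is 14 mm wide and 8 mm high, lies in line with the grip bar, and is caught under the collar while locked
- shutter (a joint): travel of the dry box's sliding shutter along the box's +y: about 0 to 0.02 m open at the start, 0.12 m fully shut over the port. It slides with about 1.5 N of friction and stays where it is left; the cartridge in the port blocks it
- shutter_tab (a point): middle of the top of the blue grip tab on the shutter, about 110 mm above the worktop; the tab is 60 mm long along the box's x axis, 14 mm thick along its y axis and stands 26 mm above the flat aluminium shutter plate (108 by 104 by 4 mm, top 83.5 mm high)
- pocket_scale: loose black pocket scale, 160 g, 125 mm (x) by 78 mm (y), 21 mm high; origin under its centre
- scale_pan (a point): centre of the top of the scale's light square weighing pan, 66 by 68 mm, 21 mm above the worktop, 22 mm from the scale's centre along its +x
- ring_cutter: loose tinned ring cutter, 70 mm across, 34 mm high; bystander; origin under its centre
- red_bottle: loose small dropper bottle with dark red body and white cap, 33 mm across, 81 mm high; bystander; origin under its centre
- brown_bottle: loose small dropper bottle with dark brown body and red cap, 38 mm across, 94 mm high; bystander; origin under its centre
Mind the look-alikes: they are no part of the job. Leave any turquoise look-alike of the cartridge alone.

How it is judged:
On the way, in this order (a step that is already met when the one before it is completed fails the run):
1. the cartridge is out of the port, its underside more than 30 mm above the port's floor (z of cartridge in the frame of port above 0.03 m), for 0.1 s.
2. the cartridge stands upright on the scale's pan (horizontal distance between cartridge and scale_pan below 0.015 m and angle between cartridge's own z axis and vertical below 0.1 rad and contact force between cartridge and pocket_scale above 0.5 N), for 0.2 s.
At the end, for the whole second after the job is handed in: The cartridge stands at rest on the scale's pan, upright within 0.1 rad and within 15 mm of the pan's centre, its weight on the scale; the shutter is within 6 mm of fully shut (all of step 2 and linear speed of cartridge below 0.02 m/s and value of joint shutter above 0.114 m); the robot touches nothing.
It fails at once if the cartridge is let fall (in free flight faster than 0.45 m/s) (contact force between cartridge and anything else below 0.01 N and linear speed of cartridge above 0.45 m/s).
It fails at once if the ring cutter is moved by more than 30 mm or knocked over (distance of ring_cutter from where it was at the start of the episode above 0.03 m or angle between ring_cutter's own z axis and vertical above 0.5 rad).
It fails at once if the red bottle is moved by more than 30 mm or knocked over (distance of red_bottle from where it was at the start of the episode above 0.03 m or angle between red_bottle's own z axis and vertical above 0.5 rad).
It fails at once if the brown bottle is moved by more than 30 mm or knocked over (distance of brown_bottle from where it was at the start of the episode above 0.03 m or angle between brown_bottle's own z axis and vertical above 0.5 rad).
It also fails if it takes over 58 s, if anything falls off the work surface, if the arm or the gripper's body presses on something with over 40 N, if the wrist force passes 120 N, or if a joint passes its speed limit or range.

## Working session

There is one attempt and no reset: what is moved stays moved. The work goes in short steps, each a Python script; the robot and the scene stay as the last script left them, time stands still between calls to the robot, and variables do not carry over. Pictures are saved under pics/ and viewed, at most 10 in all, crops included, and the job is handed in when it is done.

```bash
mkdir -p pics
python3 - <<'E'
from station import ctrl,get_state,vision
import cv2,numpy as np
s=get_state();print(s['time'],s['tcp_pos'],s['eef_rot'],s['width'],ctrl.pinch_z)
for n in('side','top'):
    im,d=vision.grab_frame(n);cv2.imwrite(f'pics/{n}0.png',im)
    np.save(f'pics/{n}0.npy',d)
    c=vision.camera_info(n);print(n,c)
E
```

```text
0.0 [ 0.1890941  -0.59517644  0.23042809] [-8.83087134e-04  9.88181737e-01  1.53284202e-01 -1.68450385e-04] 0.08561305636570751 -0.0187
side {'mtx': array([[382.0937786 ,   0.        , 318.12756973],
       [  0.        , 382.0937786 , 203.69308591],
       [  0.        ,   0.        ,   1.        ]]), 'dist_coeffs': array([0.02997451, 0.        , 0.        , 0.        , 0.        ]), 'R': array([[-0.30952728,  0.95088484,  0.0032994 ],
       [ 0.70666674,  0.23234953, -0.66830818],
       [-0.63625072, -0.20452804, -0.74387721]]), 't': array([ 0.07546141, -0.34768559,  1.48411101])}
top {'mtx': array([[462.4625451 ,   0.        , 315.86168774],
       [  0.        , 462.4625451 , 195.11752307],
       [  0.        ,   0.        ,   1.        ]]), 'dist_coeffs': array([-0.09372182,  0.        ,  0.        ,  0.        ,  0.        ]), 'R': array([[ 0.02775291, -0.99960844, -0.00356995],
       [-0.9858631 , -0.02678059, -0.16539873],
       [ 0.16523836,  0.00810978, -0.98622032]]), 't': array([0.07266917, 0.53253378, 1.25311643])}
```

View pics/top0.png

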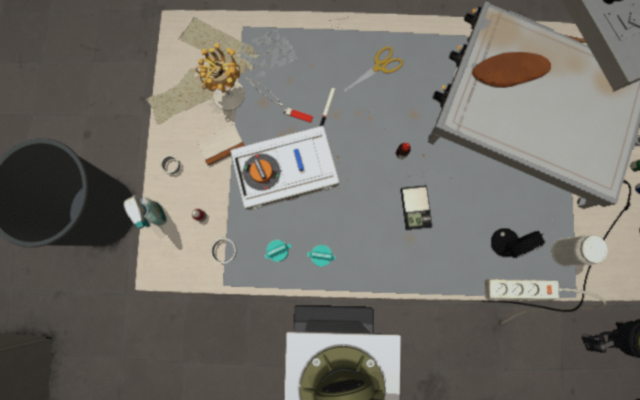

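View pics/side0.png

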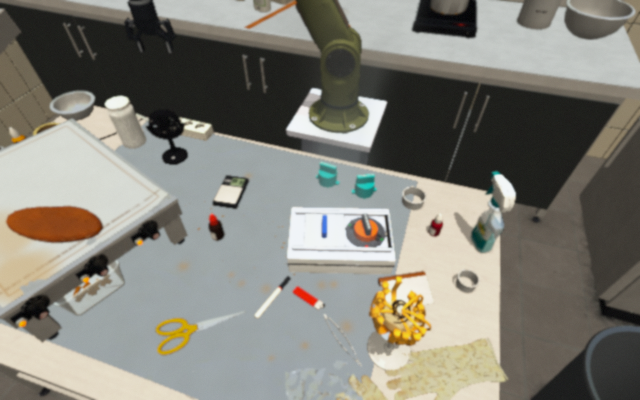

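```bash
cat > h.py <<'E'
from station import ctrl,get_state,vision,ticket,models
import cv2,numpy as np
from scipy.spatial.transform import Rotation as Ro
def ray(n,px,z):
    """world point on plane height z seen at pixel px"""
    c=vision.camera_info(n);p=cv2.undistortPoints(np.array([[px]],float),c['mtx'],c['dist_coeffs'])[0,0]
    R,t=c['R'],c['t'];o=-R.T@t;v=R.T@np.r_[p,1];return o+v*(z-o[2])/v[2]
def proj(n,X):
    c=vision.camera_info(n);return cv2.projectPoints(np.array(X,float).reshape(-1,3),cv2.Rodrigues(c['R'])[0],c['t'],c['mtx'],c['dist_coeffs'])[0][:,0]
def quat(a):
    """tool down, closing line (tool y) at world angle a, modulo pi"""
    R=np.array([[np.sin(a),np.cos(a),0],[-np.cos(a),np.sin(a),0],[0,0,-1]]).T
    R=np.column_stack([[np.sin(a),-np.cos(a),0],[np.cos(a),np.sin(a),0],[0,0,-1]])
    q=Ro.from_matrix(R).as_quat();return q[[3,0,1,2]]
E
python3 - <<'E'
from h import *
im,d=vision.grab_frame('top');vision.grab_frame('side')
for n in('top','side'):
  for t,z in(('dry_box',.074),('cartridge',.095),('grip_bar',.122),('shutter_tab',.11),('pocket_scale',.021),('scale_pan',.021),('green_mark',.077),('ring_cutter',.034),('red_bottle',.06),('brown_bottle',.07)):
    for r in models.recognise(n,t)[:3]:
        print(n,t,round(r['p'],2),np.round(r['point']),ray(n,r['point'],z).round(3))
a=cv2.resize(im[120:215,225:345],None,fx=5,fy=5,interpolation=cv2.INTER_CUBIC)
b=cv2.resize(im[175:235,395:435],None,fx=5,fy=5,interpolation=cv2.INTER_CUBIC)
o=np.zeros((475,800,3),np.uint8);o[:,:600]=a;o[:300,600:]=b
cv2.imwrite('pics/crop.png',o)
E
```

```text
top cartridge 0.7 [321. 253.] [0.367 0.068 0.095]
top cartridge 0.66 [418. 208.] [ 0.494 -0.19   0.095]
top cartridge 0.65 [261. 172.] [0.581 0.239 0.095]
top grip_bar 0.92 [258. 170.] [0.582 0.244 0.122]
top grip_bar 0.69 [278. 249.] [0.374 0.18  0.122]
top grip_bar 0.59 [318. 255.] [0.361 0.077 0.122]
top shutter_tab 0.81 [298. 161.] [0.612 0.137 0.11 ]
top pocket_scale 0.85 [418. 209.] [ 0.502 -0.206  0.021]
top scale_pan 0.94 [416. 207.] [ 0.508 -0.201  0.021]
top green_mark 0.84 [284. 169.] [0.597 0.177 0.077]
top ring_cutter 0.73 [213. 246.] [0.379 0.37  0.034]
top red_bottle 0.71 [198. 216.] [0.46  0.411 0.06 ]
top red_bottle 0.66 [258. 170.] [0.594 0.252 0.06 ]
top brown_bottle 0.61 [406. 152.] [ 0.655 -0.162  0.07 ]
side dry_box 0.61 [339. 244.] [0.646 0.186 0.074]
side cartridge 0.97 [368. 189.] [0.451 0.214 0.095]
side cartridge 0.95 [326. 175.] [0.436 0.086 0.095]
side cartridge 0.59 [364. 228.] [0.593 0.238 0.095]
side grip_bar 0.78 [324. 174.] [0.459 0.087 0.122]
side grip_bar 0.76 [361. 185.] [0.47  0.198 0.122]
side grip_bar 0.74 [366. 228.] [0.612 0.244 0.122]
side shutter_tab 0.95 [325. 230.] [0.64  0.147 0.11 ]
side pocket_scale 0.79 [232. 193.] [ 0.528 -0.185  0.021]
side scale_pan 0.75 [231. 192.] [ 0.524 -0.191  0.021]
side scale_pan 0.34 [362. 227.] [0.533 0.223 0.021]
side green_mark 0.7 [339. 240.] [0.636 0.184 0.077]
side ring_cutter 0.6 [414. 195.] [0.374 0.346 0.034]
side red_bottle 0.8 [435. 226.] [0.498 0.416 0.06 ]
side brown_bottle 0.81 [214. 229.] [ 0.701 -0.142  0.07 ]
```

View pics/crop.png

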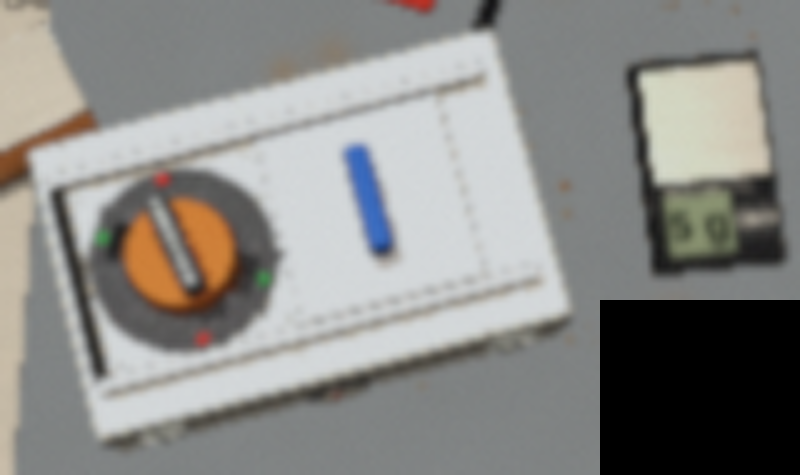

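```bash
cat >> h.py <<'E'
def cp(x,y,ox,oy,f=5): return [(x+.5)/f-.5+ox,(y+.5)/f-.5+oy]
def ang(v): return np.arctan2(v[1],v[0])
E
python3 - <<'E'
from h import *
B=lambda x,y,z: ray('top',cp(x,y,225,120),z)
r1,r2,g1,g2=[B(*p,.077) for p in((162,180),(203,338),(102,238),(263,278))]
port=(r1+r2+g1+g2)/4
print('port',port,'red',ang(r1-r2),np.linalg.norm(r1-r2),'green',ang(g1-g2),np.linalg.norm(g1-g2))
c=[B(*p,.074) for p in((30,152),(492,32),(572,318),(100,440))]
print('box edges',ang(c[0]-c[1]),ang(c[3]-c[2]),ang(c[0]-c[3]),np.linalg.norm(c[0]-c[1]),np.linalg.norm(c[0]-c[3]),np.mean(c,0))
b1,b2=B(154,198,.122),B(196,290,.122);print('bar',(b1+b2)/2,ang(b1-b2),np.linalg.norm(b1-b2))
t1,t2=B(354,147,.11),B(382,246,.11);print('tab',(t1+t2)/2,ang(t1-t2),np.linalg.norm(t1-t2))
P=[ray('top',cp(x-600,y,395,175),.021) for x,y in((642,75),(757,65),(772,178),(655,185))]
print('pan',np.mean(P,0),ang(P[0]-P[1]),[np.linalg.norm(P[i]-P[i-1]).round(3) for i in range(4)])
for a in(-1,0,1):
  pass
bx=ang(r1-r2)
for nm,p,z,a0 in(('bar',port,.2,bx),('bar+',port,.2,bx+1.05),('tab',(t1+t2)/2,.15,bx),('pan',np.mean(P,0),.15,bx)):
  for k in(-1,1):
    q=ctrl.ik([p[0],p[1],z],quat(a0+k*np.pi/2));print(nm,k,None if q is None else np.round(q,2))
E
```

```text
port [0.58766294 0.24026717 0.077     ] red 0.2961101430153975 0.09274993870044503 green 1.3497173211683502 0.09261263041697165
box edges 1.859758319598752 1.8546758282457727 0.2903233802371613 0.2679620136867292 0.1685457960429959 [0.60403535 0.17672531 0.074     ]
bar [0.58560678 0.23870555 0.122     ] 0.46551589849620617 0.05557922219862553
tab [0.61729129 0.13718058 0.11      ] 0.30245223882059996 0.05715959046319474
pan [ 0.52873484 -0.19927953  0.021     ] 1.685670436783679 [np.float64(0.064), np.float64(0.067), np.float64(0.066), np.float64(0.068)]Traceback (most recent call last):
  File "<stdin>", line 17, in <module>
  File "h.py", line 14, in quat
    q=Ro.from_matrix(R).as_quat();return q[[3,0,1,2]]
      ~~~~~~~~~~~~~~^^^
  File "scipy/spatial/transform/_rotation.pyx", line 1143, in scipy.spatial.transform._rotation.Rotation.from_matrix
ValueError: Non-positive determinant (left-handed or null coordinate frame) in rotation matrix 0: [[-0.95647879  0.29180186  0.        ]
 [-0.29180186 -0.95647879  0.        ]
 [ 0.          0.         -1.        ]].
```

Run:
```python
from h import *
q=quat(BAR-np.pi/2)
ctrl.movep([*PORT,.24],q);ctrl.movel([*PORT,.15],max_speed=.12)
s=get_state();print(s['time'],s['tcp_pos'],s['qpos'].round(2) if hasattr(s['qpos'],'round') else s['qpos'])
o=np.zeros((450,800,3),np.uint8)
for i,n in enumerate(('side','top')):
    im,_=vision.grab_frame(n)
    u,v=proj(n,[*PORT,.11])[0].astype(int)
    o[:,i*400:i*400+400]=cv2.resize(im[v-45:v+45,u-40:u+40],(400,450),interpolation=cv2.INTER_CUBIC)
    print(n,u,v)
cv2.imwrite('pics/pre.png',o)
```

```text
5.3333 [0.58730969 0.24014519 0.15073397] [ 0.07  0.72 -0.9   1.58  0.6   1.14 -2.1 ]
side 365 222
top 259 168
```

View pics/pre.png

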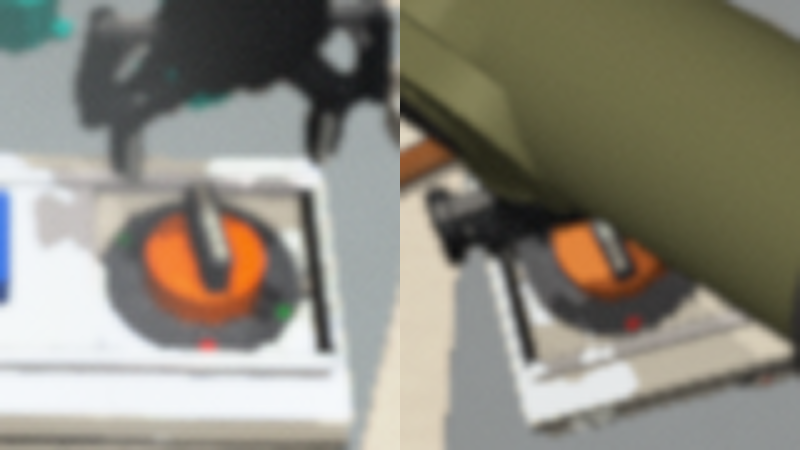

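The side view (left) shows the open fingers straddling the orange cartridge's white-lined bar, whose near end is at about (368,222) full-frame. The red and green collar dots are visible. The two turquoise look-alikes are well away. Next I grip and turn.

Run:
```python
from h import *
ctrl.movel([*PORT,.100],max_speed=.08)
s=get_state();print('down',s['tcp_pos'],np.round(s['contact_force'],1))
ctrl.close_gripper(force=60)
s=get_state();print('grip',s['width'],s['gripper_force'],np.round(s['contact_force'],1),s['tcp_pos'])
q=np.array(s['qpos'],float);y0=BAR
for i in range(22):
    d=.12 if i<5 else .04
    q[6]+=d;y0+=d
    ctrl.set_joints(q);s=get_state()
    R=Ro.from_quat(np.array(s['eef_rot'])[[1,2,3,0]]).as_matrix()
    yaw=ang(R[:2,1])+np.pi/2-BX
    print(round(s['time'],2),'cmd',round(y0-BX,2),'yaw',round(yaw,3),'tz',np.round(s['wrist_torque'],2),'F',np.round(s['contact_force'],1),round(s['width'],4))
    if (y0-BX>.9 and abs(s['wrist_torque'][2])>.5) or y0-BX>1.12: break
```

```text
down [0.58710164 0.23995858 0.10012521] [1.  0.2 0. ]
grip 0.01272876243985394 58.9834588766098 [-1.3  0.1  1.9] [0.58705901 0.23967723 0.10016799]
7.11 cmd 0.26 yaw 0.259 tz [0.02 0.15 0.02] F [-0.4 -0.8  1.9] 0.0131
7.36 cmd 0.38 yaw 0.377 tz [0.12 0.08 0.11] F [-0.5  0.1 -0.1] 0.0129
7.61 cmd 0.5 yaw 0.496 tz [0.13 0.12 0.07] F [-0.8  0.6 -0.5] 0.0127
7.86 cmd 0.62 yaw 0.615 tz [ 0.29  0.15 -0.03] F [0.  1.  0.6] 0.0128
8.11 cmd 0.74 yaw 0.735 tz [ 0.1  -0.03 -0.  ] F [0.6 0.1 0.3] 0.0129
8.36 cmd 0.78 yaw 0.777 tz [ 0.19 -0.2  -0.01] F [ 0.1  0.9 -0.4] 0.0127
8.61 cmd 0.82 yaw 0.819 tz [ 0.16 -0.09 -0.07] F [-0.2 -0.4  0.2] 0.0128
8.86 cmd 0.86 yaw 0.859 tz [ 0.07 -0.04  0.05] F [ 0.   0.5 -0.2] 0.0126
9.11 cmd 0.9 yaw 0.9 tz [ 0.15 -0.09 -0.  ] F [ 0.3 -0.1  0. ] 0.0128
9.36 cmd 0.94 yaw 0.94 tz [ 0.12 -0.09 -0.  ] F [-0.   0.1 -0.1] 0.013
9.61 cmd 0.98 yaw 0.98 tz [ 0.07 -0.2   0.03] F [ 1.  -0.5 -0.1] 0.0129
9.86 cmd 1.02 yaw 1.019 tz [ 0.04 -1.   -0.1 ] F [ 4.  -0.2 -0.5] 0.0127
10.11 cmd 1.06 yaw 1.058 tz [ 0.08 -1.39 -0.45] F [ 5.9  1.  -2. ] 0.0127
10.36 cmd 1.1 yaw 1.096 tz [ 0.27 -1.3  -1.4 ] F [ 4.8  1.9 -1.4] 0.0128
```

Run:
```python
from h import *
s=get_state();q=np.array(s['qpos'],float);q[6]-=.05;ctrl.set_joints(q)
s=get_state();print(s['tcp_pos'],np.round(s['wrist_torque'],2));p=np.array(s['tcp_pos'])
for dz in(.006,.015,.03,.05,.10):
    ctrl.movel([p[0],p[1],p[2]+dz],max_speed=.06);s=get_state()
    print(dz,s['tcp_pos'],np.round(s['contact_force'],1),np.round(s['wrist_torque'],2),s['width'])
    if abs(s['contact_force'][2])>15: break
im,_=vision.grab_frame('side');cv2.imwrite('pics/lift.png',cv2.resize(im[130:280,270:450],None,fx=3,fy=3));print(s['time'])
```

```text
[0.58855155 0.23929546 0.10026477] [-0.01 -0.69 -0.24]
0.006 [0.58840172 0.23860166 0.10656164] [ 2.4 -2.7  0.1] [-0.6  -0.42 -0.13] 0.012714411763694585
0.015 [0.58813524 0.24002884 0.11590737] [-0.5  0.2 -2.5] [ 0.02  0.01 -0.01] 0.012716404169357773
0.03 [0.58869234 0.23957897 0.13082691] [ 0.3  0.6 -2.9] [ 0.02  0.03 -0.03] 0.012819048821269488
0.05 [0.58869566 0.23938129 0.15066863] [ 0.6  0.2 -1.8] [-0.02  0.01 -0.03] 0.012952294732157416
0.1 [0.58841172 0.23906897 0.19984613] [-1.2 -0.3 -2. ] [-0.06 -0.01  0.03] 0.012558220802054437
13.025
```

View pics/lift.png

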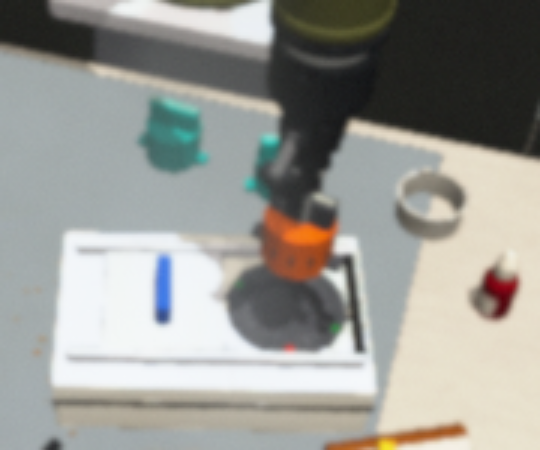

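Run:
```python
from h import *
ctrl.movel([*PAN,.2],max_speed=.15)
ctrl.movel([*PAN,.11],max_speed=.1)
s=get_state();print(s['time'],s['tcp_pos'],np.round(s['contact_force'],1))
o=np.zeros((450,800,3),np.uint8)
for i,n in enumerate(('side','top')):
    im,_=vision.grab_frame(n);u,v=proj(n,[*PAN,.03])[0].astype(int);print(n,u,v)
    o[:,i*400:i*400+400]=cv2.resize(im[v-45:v+45,u-40:u+40],(400,450),interpolation=cv2.INTER_CUBIC)
    for r in models.recognise(n,'scale_pan')[:1]: print(n,r['p'],r['point'],ray(n,r['point'],.021))
cv2.imwrite('pics/pan.png',o)
```

```text
17.225 [ 0.52921147 -0.19922943  0.11060808] [ 0.5  0.2 -2.6]
side 227 190
side 0.61 [231.4, 196.3] [ 0.53953981 -0.1807919   0.021     ]
top 416 199
top 0.88 [410.4, 217.5] [ 0.47705276 -0.18310289  0.021     ]
```

View pics/pan.png

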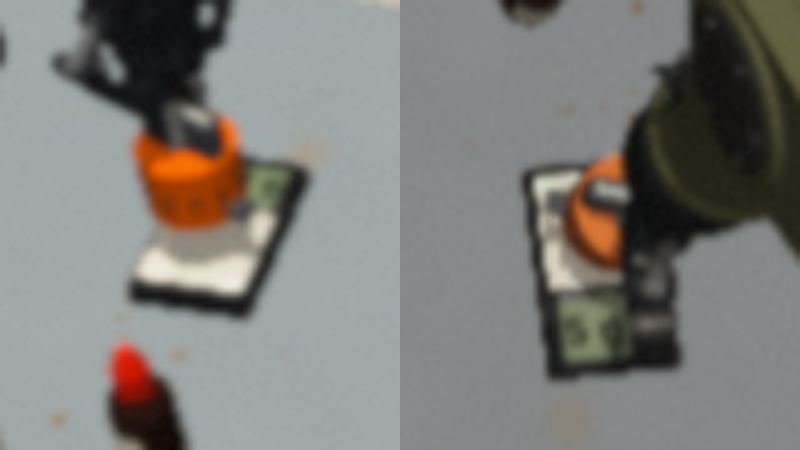

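Both views show the upright cartridge above the light pan at about (227,190) side and (416,199) top. I lower it next.

Run:
```python
from h import *
ctrl.movel([*PAN,.076],max_speed=.08);f0=get_state()['contact_force'][2]
z=.076
while z>.067:
    z-=.001;ctrl.movel([*PAN,z],max_speed=.02);s=get_state()
    print(round(z,3),s['tcp_pos'][2],round(s['contact_force'][2],1))
    if s['contact_force'][2]-f0>3.5: break
ctrl.ungrasp();ctrl.pause(.2)
ctrl.movel([*PAN,z+.08],max_speed=.1);s=get_state()
ctrl.movep([*TAB,.2],quat(BX-np.pi/2));s=get_state()
print(s['time'],s['tcp_pos'],s['contact_force'])
o=np.zeros((450,800,3),np.uint8)
for i,n in enumerate(('side','top')):
    im,_=vision.grab_frame(n);u,v=proj(n,[*PAN,.03])[0].astype(int);print(n,u,v)
    o[:,i*400:i*400+400]=cv2.resize(im[v-45:v+45,u-40:u+40],(400,450),interpolation=cv2.INTER_CUBIC)
cv2.imwrite('pics/placed.png',o)
```

```text
0.075 0.07530088295069798 -2.3
0.074 0.07404872989705497 -2.5
0.073 0.07292720852096404 -2.3
0.072 0.07194193414045794 -2.9
0.071 0.07095194072117801 -3.5
0.07 0.07079466314519259 5.4
22.675 [0.61737541 0.13555121 0.19929491] [-0.1572725   0.01107889 -0.53835107]
side 227 190
top 416 199
```

View pics/placed.png

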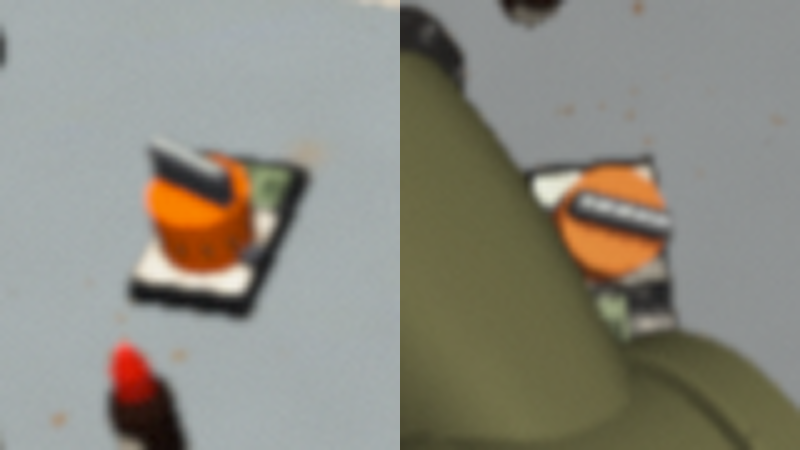

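The cartridge stands upright on the pan, its top at about (418,198) in the top view. I shut the shutter next.

Run:
```python
from h import *
print('cart',ray('top',cp(212,222,376,154),.066))
ctrl.movel([*TAB,.093],max_speed=.1);print(get_state()['contact_force'])
ctrl.close_gripper(force=40);s=get_state();print(s['width'],s['tcp_pos'],np.round(s['contact_force'],1))
p=np.array(s['tcp_pos']);e=np.array([-np.sin(BX),np.cos(BX),0])
for d in list(np.arange(.02,.09,.02))+list(np.arange(.085,.14,.005)):
    ctrl.movel(p+d*e,max_speed=.06);s=get_state();f=np.dot(s['contact_force'],e)
    print(round(d,3),np.round((np.array(s['tcp_pos'])-p)@e,4),np.round(s['contact_force'],1),round(f,1))
    if abs(f)>12: break
print(s['time'],s['width'])
```

```text
cart [ 0.52632201 -0.19558255  0.066     ]
[-0.53167503  0.51837116 -0.10527748]
0.01316748393483534 [0.61735843 0.1371114  0.09321746] [-0.3 -0.2  2. ]
0.02 0.0216 [-1.  2.  2.] 2.2
0.04 0.0414 [-0.1  1.3  0.9] 1.2
0.06 0.0614 [-0.4  2.4  1.1] 2.4
0.08 0.0814 [1.1 1.4 0.4] 1.0
0.085 0.0855 [1.9 2.4 0.2] 1.7
0.09 0.0905 [ 2.2  1.3 -0. ] 0.6
0.095 0.0958 [ 2.5  1.5 -0.2] 0.8
0.1 0.1008 [ 3.3  2.8 -0. ] 1.7
0.105 0.1058 [ 4.6  2.5 -1. ] 1.1
0.11 0.1066 [ 5.9 -6.5  3.8] -7.9
0.115 0.1067 [  6.5 -16.    6.1] -17.2
28.325 0.013155909389976283
```

Run:
```python
from h import *
p=np.array(get_state()['tcp_pos']);e=np.array([-np.sin(BX),np.cos(BX),0])
ctrl.ungrasp();ctrl.pause(.2)
ctrl.movel([p[0],p[1],.25],max_speed=.1)
ctrl.movep([.45,.05,.4],quat(BX-np.pi/2));ctrl.pause(.5)
s=get_state();print(s['time'],s['contact_force'])
o=np.zeros((450,800,3),np.uint8)
for i,n in enumerate(('side','top')):
    im,_=vision.grab_frame(n);v,u=(215,300) if n=='side' else (180,330)
    o[:,i*400:i*400+400]=cv2.resize(im[v-90:v+90,u-115:u+115] if 0 else im[v-112:v+113,u-100:u+100],(400,450),interpolation=cv2.INTER_CUBIC)
    for t,z in(('shutter_tab',.11),('cartridge',.045)):
        for r in models.recognise(n,t)[:3]:print(n,t,round(r['p'],2),r['point'],ray(n,r['point'],z).round(3))
cv2.imwrite('pics/end.png',o)
```

```text
32.5167 [ 0.35875008 -0.33481838 -0.33741557]
side shutter_tab 0.84 [365.5, 229.3] [0.607 0.244 0.11 ]
side cartridge 0.93 [326.7, 174.9] [0.383 0.073 0.045]
side cartridge 0.59 [366.2, 187.2] [0.397 0.203 0.045]
top shutter_tab 0.56 [260.8, 170.4] [0.583 0.237 0.11 ]
top cartridge 0.76 [415.8, 197.7] [ 0.531 -0.194  0.045]
top cartridge 0.74 [278.4, 249.5] [0.376 0.186 0.045]
top cartridge 0.66 [319.2, 254.4] [0.365 0.073 0.045]
```

View pics/end.png

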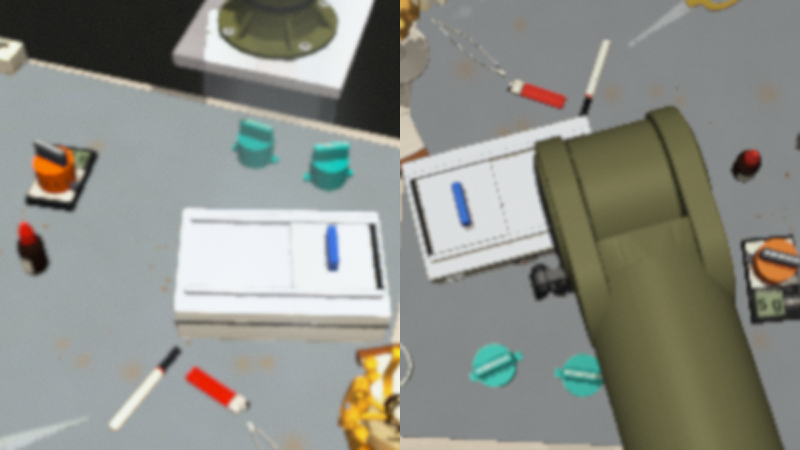

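The shutter tab is now over the port axis, measured at about (0.587, 0.239), with the plate against its end stop. The orange cartridge is upright on the pan, within about 6 mm of its centre. The bottle by the scale and the turquoise look-alikes look unmoved, and the arm is clear.

```bash
python3 -c "
from station import ticket
print(ticket.close_job())"
```

```text
the job is handed in; nothing more can be done
None
```

The job is handed in with the cartridge upright on the scale pan (about 4–6 mm off centre by camera) and the shutter pushed to its end stop over the port; the hand-in call returned no verdict.

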